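Clamp the sherd: rescue a crossed thread, then lock it

TASK

Swing the clamp arm over the sherd until it rests on its stop, then start the bar knob clockwise, gently: its thread is crossed, so stop as soon as it binds and turn it back anticlockwise until the brass collar under it sits level. Then screw the knob clockwise fully home so that the foot holds the sherd, never forcing the knob, and finally turn the knurled lock ring below it clockwise fully tight while the knob stays home. Do not shift the sherd or disturb the brush, scale bar and marker, and let go of everything at the end.

Things in the scene. Friction and masses are not known exactly. Their poses are not given: they have to be found in the camera images.
- clamp: Grey base plate of a swing clamp, 230 x 126 x 14 mm, fixed to the desk. Origin: on the desk right under the screw axis of the closed arm; x points to the arm's vertical pivot, which is at x = +100 mm; z up. The arm's underside is 58 mm, its top 76 mm above the desk. A stop block stands beside the closed arm on its +y side. Nothing on the clamp is higher than 143 mm.
- swing (a joint): Angle of the clamp arm about its vertical pivot (rad): 0 = closed, against its stop, screw right over the pad; grows to 1.3 as it swings open anticlockwise seen from above (its tip towards -y of the clamp). It starts open and stays where it is left (friction about 0.25 Nm).
- swing_handle (a point): Centre of the upright round black handle peg on the tip of the arm, 166 mm from the pivot and 66 mm beyond the screw axis: 18 mm in diameter, 28 mm tall, top 110 mm above the desk, arm's top surface 21 mm below this point.
- knob_grip (a point): Centre of the black bar knob on top of the screw: 46 mm long (along its own x), 18 mm thick (along its own y; grip it across this thickness), 28 mm tall from 115 to 143 mm above the desk. On the screw axis, 100 mm from the arm's pivot. The knob turns with the screw but does not rise or sink.
- screw (a joint): Turn of the threaded core under the knob (rad), growing clockwise from above. Starts at 0.05 to 0.22; crossed, it binds hard somewhere from 0.35 to 0.75. Backing it off to between -0.35 and -0.65 presses the collar level (-0.9: back stop); then it runs freely (about 0.03 Nm) to its end stop at 2.0 = fully home. The foot sinks 5 mm a radian and meets the sherd shortly before home.
- knob (a joint): Wind-up of the sprung knob against the core (rad), positive when the knob is pushed clockwise: torque = 1.2 Nm a radian. About 0.03 while it runs freely; it rises once the core is held by the crossed thread or the end stop and springs back on release. Beyond 0.40 the thread counts as forced.
- collar (a joint): Levelling of the brass thread collar (38 mm disc, 5 mm thick, just under the knob, about 107 mm above the desk): 0 = cocked by 0.2 rad (crossed, as found), 0.2 = level. It levels by itself as the knob is backed off and stays level.
- ring (a point): Centre of the dark knurled lock ring under the collar: 60 mm in diameter, 16 mm tall (84 to 100 mm above the desk). Grip it from above across its diameter, fingers either side of the shorter knob (knob top 51 mm above this point). The arm, 38 mm wide, is 8 mm below the ring; a 54 mm boss is right under it.
- lock_ring (a joint): Turn of the lock ring (rad), growing clockwise seen from above: starts loose between 0 and 0.15, end stop (fully tight) at 0.9. Friction about 0.1 Nm.
- pad (a point): Centre of the top of the black rubber pad, 88 mm square, 18 mm above the desk, fixed to the clamp; it carries the sherd.
- sherd_mid (a point): Centre of the loose pale pottery sherd lying on the pad, 70 x 58 x 15 mm, about 38 g.
- sherd: The same sherd; origin at the centre of its underside.
- foot: Round rubber foot, 24 mm in diameter, under the arm on the screw axis; sprung.
- brush_mid (a point): Middle of a bystander: brush, 188 mm long, 11 mm thick, on the desk beside the clamp.
- scale_mid (a point): Middle of a bystander: scale bar, 120 x 20 x 8 mm, on the desk beside the clamp.
- marker_mid (a point): Middle of a bystander: marker pen, 135 mm long, 16 mm thick, on the desk beside the clamp.
There are look-alikes about, which are no part of the job. Leave any turquoise look-alike of the sherd alone.

How it is judged (in metres and radians):
On the way, in this order (a step that is already met when the one before it is completed fails the run):
1. the arm is swung closed over the sherd (value of joint swing below 0.06 rad), for 0.2 s.
2. the knob is started clockwise until the crossed thread binds (value of joint screw above 0.3 rad and value of joint knob above 0.06 rad and value of joint collar below 0.05 rad), for 0.05 s.
3. it is backed off until the collar sits level (value of joint collar above 0.16 rad), for 0.1 s.
4. the screw is run fully home and the foot holds the sherd (value of joint screw above 1.88 rad and contact force between foot and sherd above 0.5 N), for 0.2 s.
5. the lock ring is turned tight (value of joint lock_ring above 0.8 rad), for 0.2 s.
At the end, for the whole second after the job is handed in: The arm is closed (within 0.06 rad of its stop), the collar level (above 0.16), the screw home (above 1.88 rad) with its foot pressing on the sherd (over 0.5 N), the lock ring tight (above 0.8 rad), and the sherd at rest within 20 mm of the pad's centre (all of step 4 and value of joint swing below 0.06 rad and value of joint collar above 0.16 rad and value of joint lock_ring above 0.8 rad and horizontal distance between sherd_mid and pad below 0.02 m and linear speed of sherd below 0.02 m/s); the robot touches nothing.
It fails at once if the knob is forced: wound up by more than 0.40 rad (0.48 Nm) (value of joint knob above 0.4 rad).
It fails at once if the sherd is shifted by more than 15 mm (distance of sherd_mid from where it was at the start of the episode above 0.015 m).
It fails at once if a bystander is moved by more than 20 mm (distance of any of brush_mid, scale_mid, marker_mid from where it was at the start of the episode above 0.02 m).
It also fails if it takes over 70 s, if anything falls off the work surface, if the arm or the gripper's body presses on something with over 40 N, if the wrist force passes 120 N, or if a joint passes its speed limit or range.

ROBOT

A 7-joint arm with a two-finger parallel gripper is mounted at the origin on a cart in front of the work surface, level with it; the furniture and walls round the work are solid. World frame = base frame: x ahead of the robot, y to its left, z up, the work surface at z = 0. Lengths are in mm, angles in rad, forces in N, time in s.
With the tool pointing down it reaches from about 400 to 875 mm from the base axis. Payload 4.4 kg.
Tool frame: the origin (TCP) lies at the very end of the fingers, on their centre line; the grasp point (between the pads) lies 19 mm behind it; z points along the fingers, y is the line along which they close (so a half turn about z gives the same grasp; the last joint's range is limited). The gripper opens to 85 mm and grips with 20 to 120 N. Pads are 22 mm wide; open, the fingers measure 114 mm over their backs; the gripper's body (76 mm by 85 mm) begins 54 mm behind the grasp point. The pads swing forward as they close: fully open they stand 13 mm farther back than shut.
Start: joints at [-1.313, 0.628, 0.038, 1.517, -0.027, 0.996, -0.02], TCP at [206.788, 616.244, 231.313] pointing down, gripper open.
Joint ranges: [-3.06, 3.06], [-0.37, 2.12], [-1.25, 1.32], [0.18, 2.47], [-1.1, 4.24], [0.23, 1.98], [-2.94, 2.94]. Speed limits (rad/s): [2.57, 2.57, 3.14, 3.14, 3.14, 3.14, 3.14].

INTERFACE

Orientations are given as [roll, pitch, yaw] about the fixed x, y, z axes, in that order (R = Rz(yaw) Ry(pitch) Rx(roll)).
In Python, from cell import sensors, get_image, camera_params, order gives the robot as it stands.
- The arm moves only by the shell command python3 -m inch 'ROWS' [OPENING]. ROWS is JSON, a list that holds one entry, the list of rows, each a list of 4 numbers: the shift along the tool's x, y, z in cm, then the turn about the tool's z in degrees. A call has 1 to 8 rows; each row is the pose to reach, as a shift and turn from the pose commanded when the call began, along the tool's axes at that moment; what a row does not reach only later rows make up. A row lasts 1/12 s, in which the tool goes at most 41.7 mm and 7.16 degrees, less where a joint would pass 70% of its speed; a pose out of reach is approached as far as the arm can. A call with a gripper value outside its range is refused whole. OPENING is the finger opening in cm, from 0 to 8.54, set as the call begins (- or left out, the last holds). The fingers move at their own pace and stop on an object; the grip force is fixed at half the most. Time passes only in rows, so rows that repeat a pose let the fingers close. It gives the time, the measured TCP pose, the force, the opening and the grip force at its end, in the units of the state.
- sensors.read_state(): the state, without advancing time (a new reading comes with each control period).
- get_image(name): name is "scene" or "top" or "wrist"; returns the picture (480x640x3 uint8, blue, green, red); there is no depth.
- camera_params(name): a dict with "mtx" (3x3 intrinsics, pixels), "rvec" (rotation vector, rad) and "tvec" (3), from world to camera coordinates, as OpenCV has them. Camera axes: x right, y down, z forward; pixel columns grow to the right and rows downward; lengths in mm; the calibration is good to about 2 mm. A picture is of the moment at which its call begins: read the wrist's pose just before it. camera_params takes no time and is no camera call; for the wrist camera it gives the pose at the moment of the call.
- order.finish_job(): hands the job in; it is judged then, once.
The state is a dict: "clock": time; "qpos": joint angles; "qd": joint speeds; "tau": joint torques, N m; "eef_pos": TCP position; "tool_rot": TCP orientation; "force": force on the tool from outside, world axes, zero at the start; "torque": the same for the moment, N m; "width": finger opening in mm; "gripper_force": force on a finger pad.
Only numpy, scipy, OpenCV 4.12 (cv2) and the standard library are available. Lean on these libraries where they do the work, as an engineer would, in place of code of your own. Each camera call takes 0.05 s, during which the arm holds its last target. There are 200 camera calls.

## Working session

There is one attempt and no reset: what is moved stays moved. The work goes in short steps, Python scripts to look and compute and a shell command to move; the robot and the scene stay as the last step left them, time stands still between calls to the robot, and variables do not carry over. Pictures are saved under pics/ and viewed, at most 10 in all, crops included, and the job is handed in when it is done.

```bash
ls; mkdir -p pics
python3 - <<'E'
from cell import sensors,get_image,camera_params
import cv2,numpy as np
s=sensors.read_state();print(s)
for n in("top","scene"):
    im=get_image(n);cv2.imwrite(f"pics/{n}0.png",im);p=camera_params(n);print(n,p)
E
```

```text
pics
{'clock': 0.0, 'qpos': array([-1.31277666,  0.62937036,  0.03841642,  1.51840505, -0.02699181,
        0.99629751, -0.02000888]), 'qd': array([-8.22701571e-04, -1.69458899e-04, -1.39851565e-06, -8.48045173e-04,
       -3.42074693e-04, -4.44618893e-04,  4.43126832e-04]), 'tau': array([-1.16925216e-04, -5.63385737e+01,  1.22596722e+00, -1.93445045e+01,
        1.09487964e-02,  1.04563544e-02,  5.60654158e-06]), 'eef_pos': array([206.57889406, 615.61546818, 230.36108019]), 'tool_rot': array([-3.13962979e+00,  1.98988202e-05,  2.81778840e+00]), 'force': array([-0.36583703, -0.1090536 , -0.71991869]), 'torque': array([0.01631236, 0.00588672, 0.01031295]), 'gripper_force': 0.0, 'width': 85.55807449616736}
top {'mtx': array([[471.27767358,   0.        , 321.14388188],
       [  0.        , 471.27767358, 232.48365082],
       [  0.        ,   0.        ,   1.        ]]), 'rvec': array([ 2.15880229, -2.19180486,  0.15880988]), 'tvec': array([  20.23118248,  577.97608089, 1056.39998087])}
scene {'mtx': array([[557.02447428,   0.        , 317.45683641],
       [  0.        , 557.02447428, 244.72862234],
       [  0.        ,   0.        ,   1.        ]]), 'rvec': array([ 2.36722732, -0.61121448,  0.20322559]), 'tvec': array([-468.2239775 ,  267.38643926, 1075.4727183 ])}
```

View pics/top0.png

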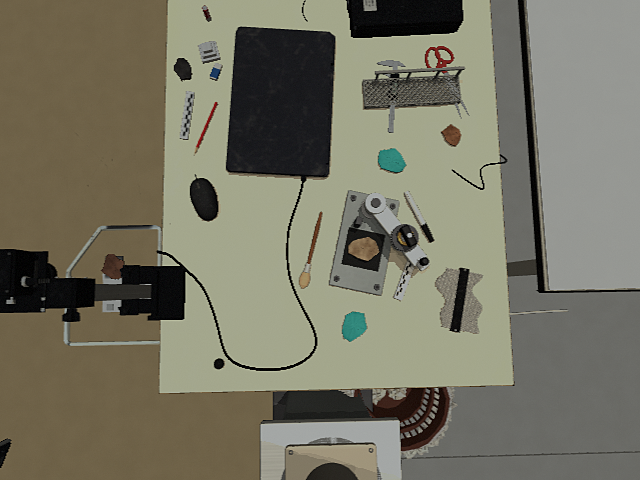

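View pics/scene0.png

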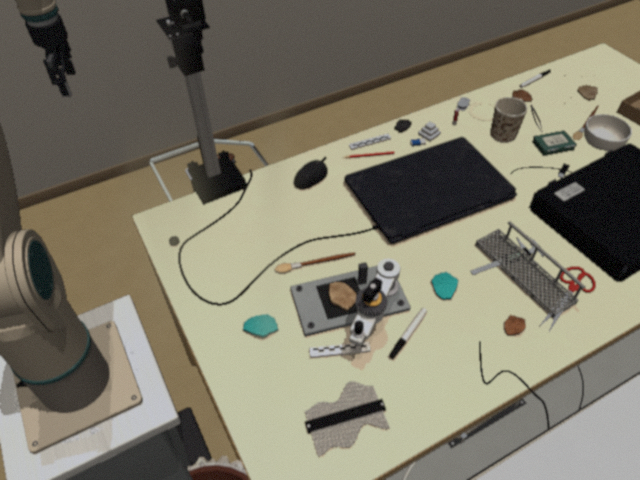

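The top view shows the clamp plate at (365,243), pivot (375,203), open arm with knob at (404,237), handle peg at (424,262), and sherd on pad at (363,247). The bystanders are the brush (313,250), scale bar (402,282) and marker (420,216). The arm tip passes close to the scale bar.

Look-alikes:
- Sherd: turquoise ones at (391,160) and (354,326), brown ones at (452,135) and (112,265). I choose the pale one on the pad.
- Peg: a black square post at (384,224), which is the stop. I choose the round peg on the arm tip.

```bash
cat > h.py <<'E'
import cv2,numpy as np
from cell import sensors,get_image,camera_params
def ray(p,uv,z):
    R=cv2.Rodrigues(np.array(p["rvec"]))[0];t=np.array(p["tvec"]).ravel()
    d=R.T@np.linalg.inv(p["mtx"])@np.array([uv[0],uv[1],1.]);c=-R.T@t
    return (c+d*(z-c[2])/d[2])
def proj(p,X): return cv2.projectPoints(np.array(X,float).reshape(-1,1,3),np.array(p["rvec"]),np.array(p["tvec"]),p["mtx"],None)[0][:,0]
E
python3 - <<'E'
from h import *
im=cv2.imread("pics/top0.png");c=cv2.resize(im[180:310,300:450],None,fx=4.6,fy=4.6,interpolation=cv2.INTER_CUBIC)
cv2.imwrite("pics/c1.png",c)
p=camera_params("top")
for n,uv,z in[("pivot",(375,203),85),("peg",(424.5,262),110),("knob",(405,237),143),("pad",(363,250),18),("c1",(347,191),14),("c2",(400,198),14),("c3",(384,295),14),("c4",(330,287),14),("scale",(402,282),8)]:print(n,ray(p,uv,z).round(0))
E
```

```text
pivot [ 637. -108.   85.]
peg [ 503. -207.  110.]
knob [ 554. -160.  143.]
pad [537. -86.  18.]
c1 [679. -52.  14.]
c2 [ 661. -179.   14.]
c3 [ 432. -133.   14.]
c4 [453.  -8.  14.]
scale [ 461. -177.    8.]
```

View pics/c1.png

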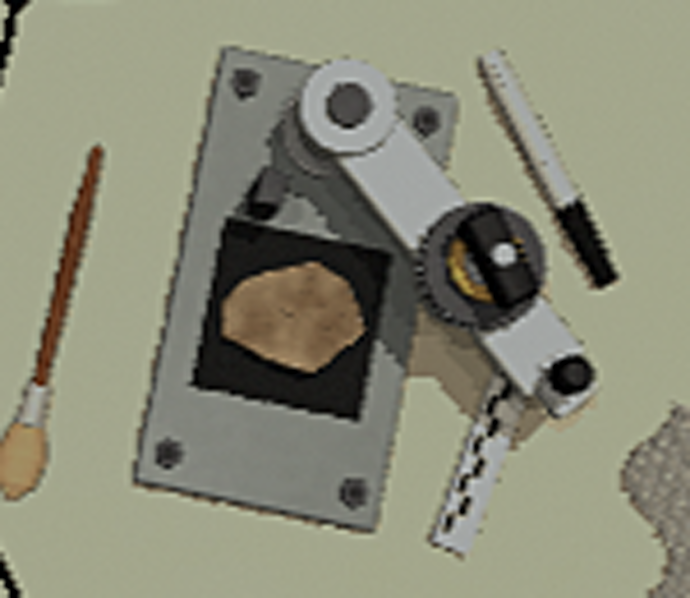

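The crop confirms the choice: round black peg at (572,375), knob at (493,257) on the gold collar, and brown sherd on the pad. Distances check out: pivot to peg 166 mm, plate length 230 mm. Next I check what the tall black thing near the start pose is.

```bash
python3 - <<'E'
from h import *
for n in("top","scene"):
    p=camera_params(n);print(n,proj(p,[[206,616,230],[206,616,330],[355,200,230],[537,-86,18]]).round(0).tolist())
p=camera_params("top");q=camera_params("scene")
print("stand",ray(p,(183,293),0),ray(q,(243,185),0),ray(q,(205,205),0),ray(q,(195,150),0))
v=np.array([np.r_[ray(p,uv,143)[:2]] for uv in((300+483/4.6,180+215/4.6),(300+508/4.6,180+300/4.6))]);print(np.degrees(np.arctan2(*(v[0]-v[1])[::-1])))
for n,uv,z in[("peg",(424.3,261.5),111),("pad",(363.7,249.3),18),("pivot",(375.6,202.8),85)]:print(n,ray(p,uv,z))
E
python3 -m inch '[[[0,0,-1,0],[0,0,-2,0]]]' 3.2
```

```text
top [[-14.0, 433.0], [-57.0, 453.0], [223.0, 342.0], [363.0, 250.0]]
scene [[70.0, 90.0], [54.0, 51.0], [190.0, 172.0], [338.0, 298.0]]
stand [444.56323043 334.66040201   0.        ] [ 5.06406890e+02  3.49495343e+02 -1.13686838e-13] [395.02163484 330.03796952   0.        ] [447.77714715 542.08996452   0.        ]
14.296343033007256
peg [ 503.54855989 -206.40037648  111.        ]
pad [539.02255394 -88.02507754  18.        ]
pivot [ 637.08132078 -109.32420619   85.        ]
clock: 0.27
eef_pos: [206.6, 615.7, 251.2]
tool_rot: [-3.14, 0.0, 2.818]
force: [0.8, 0.9, -0.3]
width: 64.0
gripper_force: 0.0
```

```bash
python3 -m inch '[[[-1.5,-3.1,0,7],[-3,-6.2,0,14],[-4.5,-9.3,0,21],[-6,-12.4,0,28],[-7.5,-15.5,0,35],[-9,-18.6,0,42],[-10.5,-21.7,0,49],[-11.9,-25.1,0,56]]]'; python3 -c "
from cell import sensors;s=sensors.read_state();print(s['qpos'].round(2),s['tool_rot'])"
```

```text
clock: 0.93
eef_pos: [240.4, 339.8, 252.5]
tool_rot: [3.14, -0.002, 1.835]
force: [0.2, 0.8, 0.7]
width: 31.9
gripper_force: 0.0
[-1.28  0.28  0.33  2.11 -0.13  0.77 -0.61] [ 3.13981173e+00 -2.41601936e-03  1.83456315e+00]
```

```bash
python3 -m inch '[[[-4,0.7,0,7],[-8,1.4,0,14],[-12,2.1,0,21],[-16,2.8,0,28],[-20,3.5,0,35],[-24,4.2,0,42],[-28,4.9,0,49],[-32,5.6,0,56]]]'; python3 -c "
from cell import sensors;s=sensors.read_state();print(s['qpos'].round(2),s['tool_rot'])"
```

```text
clock: 1.6
eef_pos: [380.1, 45.5, 252.5]
tool_rot: [3.141, -0.003, 0.858]
force: [1.4, 0.3, 0.2]
width: 32.2
gripper_force: 0.0
[-0.75  0.27  0.7   2.19 -0.25  0.76 -0.6 ] [ 3.14118135 -0.00321594  0.8578136 ]
```

```bash
python3 -m inch '[[[-1.6,3.7,0,2],[-3.2,7.4,0,4],[-4.7,11.1,1,6],[-6.3,14.8,2,8],[-7.9,18.5,3,10],[-9.4,22.2,4,12],[-11,25.8,5,13],[-11,25.8,5,13]]]'
python3 - <<'E'
from h import *
s=sensors.read_state();print(s['qpos'].round(2),s['tool_rot'],s['eef_pos'])
p=camera_params("wrist");im=get_image("wrist");cv2.imwrite("pics/w1.png",im);print(proj(p,[[503.5,-206.4,111]]),p)
E
```

```text
clock: 2.27
eef_pos: [505.6, -213.3, 201.2]
tool_rot: [3.134, 0.002, 0.628]
force: [0.2, -0.7, 0.3]
width: 32.0
gripper_force: 0.0
[-0.07  0.6   0.65  1.85 -0.47  0.84 -0.13] [3.13391665e+00 1.94248295e-03 6.28210503e-01] [ 505.56075039 -213.29266643  201.22290772]
[[312.21187787 236.59781606]] {'mtx': array([[358.60028766,   0.        , 322.10977833],
       [  0.        , 358.60028766, 236.19611107],
       [  0.        ,   0.        ,   1.        ]]), 'rvec': array([-2.53991897,  1.293655  ,  0.19666211]), 'tvec': array([-470.89424184,  238.07650731,  436.25166193])}
```

View pics/w1.png

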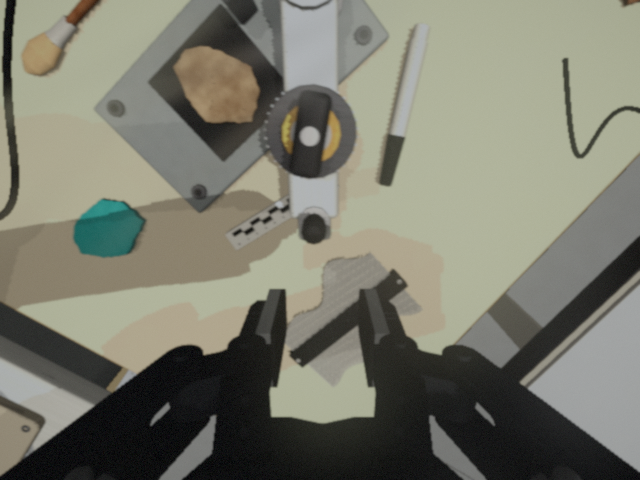

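Wrist view: peg top at (314,227), knob (312,135), scale bar (260,222) beside the arm, fingers open either side of x≈322.

Run:
```python
from h import *
s=sensors.read_state();print(s['tool_rot'],s['eef_pos'])
p=camera_params("wrist")
print(ray(p,(314,226),111),ray(p,(310,135),143), ray(p,(230,240),8),ray(p,(288,207),8))
R=cv2.Rodrigues(p["rvec"])[0];print(-R.T@p["tvec"],R[2])
```

```text
[3.13861979e+00 1.07717748e-03 6.30572563e-01] [ 504.17330538 -209.2035308   201.38877054]
[ 508.71592999 -198.48131046  111.        ] [ 557.02219997 -161.70470525  143.        ] [ 422.20146577 -156.02774255    8.        ] [ 483.63122898 -183.35502146    8.        ]
[ 567.08101402 -161.85944947  344.33275697] [-0.24851386 -0.18482723 -0.95083109]
```

Run:
```python
from h import *
p=camera_params("wrist");im=get_image("wrist");s=sensors.read_state();print(s['eef_pos'])
g=im.max(2)
m=((g<70)*255).astype(np.uint8);m[250:]=0
n,l,st,c=cv2.connectedComponentsWithStats(m)
for i in range(1,n):
    if st[i,4]>150 and 240<c[i][0]<380: print(st[i],c[i])
cr=cv2.resize(im[170:260,260:380],None,fx=5,fy=5,interpolation=cv2.INTER_CUBIC);cv2.imwrite("pics/c2.png",cr)
for uv in((314,228),(314,226)):print(ray(p,uv,110))
```

```text
[ 503.58137673 -206.15012464  201.48079819]
[234   0  30  26 534] [249.23595506  10.29213483]
[ 288   93   53   87 2416] [316.24710265 137.43667219]
[309 216  24  29 538] [319.99628253 230.07249071]
[ 507.31299082 -199.4702705   110.        ]
[ 508.46579329 -198.63826168  110.        ]
```

View pics/c2.png

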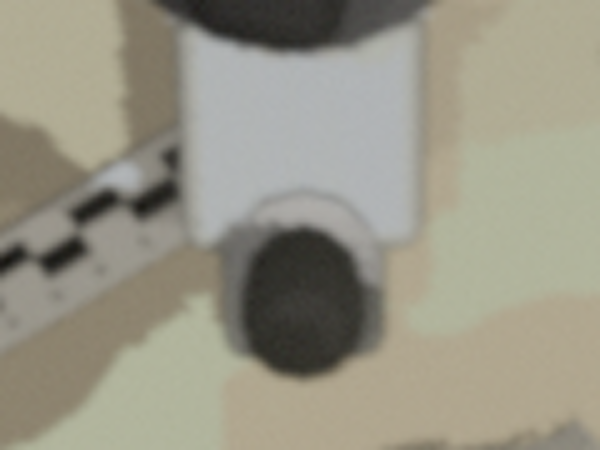

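Run:
```python
from h import *
p=camera_params("wrist");s=sensors.read_state();print(s['eef_pos'],s['tool_rot'])
a=ray(p,(320.6,233),110);print(a)
t=np.array([503.5,-206.4]);y=s['tool_rot'][2]
for q in(a[:2],t,(a[:2]+t)/2):
  d=q-s['eef_pos'][:2];print(d@[np.cos(y),np.sin(y)],d@[np.sin(y),-np.cos(y)])
```

```text
[ 503.58137673 -206.15012464  201.48079819] [3.14135766e+00 7.06528259e-05 6.33370838e-01]
[ 506.38834947 -201.94068959  110.        ]
4.7539417615260975 -1.7316111395492886
-0.21348516817176855 0.1532447443682451
2.270228296677156 -0.7891831975905103
```

Peg position agrees to about 5 mm between the two views. I descend around it with the fingers loosely caging.

```bash
python3 -m inch '[[[0.2,-0.1,3,0],[0.2,-0.1,6,0],[0.2,-0.1,9,0],[0.2,-0.1,11,0],[0.2,-0.1,11.7,0],[0.2,-0.1,11.7,0]]]'
```

```text
clock: 2.87
eef_pos: [504.0, -200.3, 83.8]
tool_rot: [-3.139, 0.0, 0.638]
force: [0.4, -0.4, 0.1]
width: 31.8
gripper_force: 0.0
```

```bash
python3 -m inch '[[[0.05,-1.45,0,5],[0.25,-2.9,0,10],[0.55,-4.3,0,15],[1,-5.7,0,20],[1.55,-7,0,25],[2.2,-8.3,0,30],[3,-9.5,0,35],[3.9,-10.7,0,40]]]';python3 -m inch '[[[0,0,0,0],[0,0,0,0]]]'
```

```text
clock: 3.53
eef_pos: [474.2, -92.9, 86.6]
tool_rot: [3.141, -0.005, -0.066]
force: [1.6, -2.5, -0.1]
width: 31.9
gripper_force: 1.0
clock: 3.7
eef_pos: [473.2, -91.9, 85.6]
tool_rot: [-3.141, -0.002, -0.057]
force: [0.1, -1.2, 0.6]
width: 32.0
gripper_force: 0.0
```

```bash
python3 -m inch '[[[0,-0.5,0,2],[0.05,-1,0,4],[0.1,-1.5,0,6],[0.15,-2,0,7],[0.15,-2,0,8]]]';python3 -m inch '[[[0,-0.3,0,0],[0,-0.6,0,0],[0,-0.6,0,0]]]'
```

```text
clock: 4.12
eef_pos: [475.6, -73.2, 84.9]
tool_rot: [-3.141, -0.001, -0.201]
force: [-0.2, -0.2, 0.4]
width: 32.1
gripper_force: 0.0
clock: 4.37
eef_pos: [476.4, -67.1, 84.4]
tool_rot: [-3.141, -0.0, -0.201]
force: [0.3, 0.0, 1.0]
width: 31.9
gripper_force: 0.3
```

```bash
python3 -m inch '[[[0,-0.2,0,0],[0,-0.4,0,0],[0,-0.4,0,0]]]';python3 -m inch '[[[0,-0.2,0,0],[0,-0.2,0,0]]]';python3 -m inch '[[[0,-0.2,0,0],[0,-0.2,0,0]]]'
```

```text
clock: 4.62
eef_pos: [477.1, -63.1, 84.2]
tool_rot: [-3.141, 0.0, -0.201]
force: [-0.2, -1.5, 1.4]
width: 31.9
gripper_force: 0.3
clock: 4.78
eef_pos: [477.1, -62.8, 84.3]
tool_rot: [3.139, -0.0, -0.202]
force: [-1.0, -3.5, -0.8]
width: 32.0
gripper_force: 2.3
clock: 4.95
eef_pos: [477.2, -62.7, 84.3]
tool_rot: [3.136, -0.001, -0.204]
force: [-1.3, -8.1, -0.6]
width: 32.0
gripper_force: 4.3
```

The force rises with no further motion, so the arm is on its stop. I back off, lift and look.

```bash
python3 -m inch '[[[0,0.6,0,0],[0,0.9,0,0],[0,0.9,-3,0],[0,0.9,-6,0],[0,0.9,-9,0],[0,0.9,-12,0],[0,0.9,-12,0],[0,0.9,-12,0]]]' 5;python3 -m inch '[[[0,0,0,-7],[0,0,0,-14],[0,0,0,-21],[0,0,0,-21]]]'
python3 - <<'E'
from h import *
p=camera_params("wrist");im=get_image("wrist");s=sensors.read_state();print(s['eef_pos'],s['tool_rot'],s['qpos'].round(2),s['torque'],s['force'])
t=get_image("top");pt=camera_params("top")
cv2.imwrite("pics/top1.png",t)
k=np.array([539.8,-85.3,143]);u,v=proj(p,[k])[0].astype(int);print(u,v)
cv2.imwrite("pics/w2.png",im)
u0,v0=proj(pt,[k])[0].astype(int)
a=cv2.resize(im[max(v-75,0):max(v-75,0)+150,u-75:u+75],(450,450),interpolation=cv2.INTER_CUBIC);b=cv2.resize(t[v0-40:v0+40,u0-27:u0+33],(337,450),interpolation=cv2.INTER_CUBIC)
print(max(v-75,0),u-75,v0-40,u0-27);cv2.imwrite("pics/c3.png",np.hstack([a,b]))
E
```

```text
clock: 5.62
eef_pos: [477.0, -67.8, 205.5]
tool_rot: [-3.14, -0.003, -0.2]
force: [-0.2, -0.3, -0.7]
width: 50.1
gripper_force: 0.0
clock: 5.95
eef_pos: [475.2, -67.6, 203.3]
tool_rot: [-3.139, 0.002, 0.168]
force: [-0.2, -0.2, -0.7]
width: 50.3
gripper_force: 0.0
[475.32187731 -67.77132759 203.42585951] [-3.13960337e+00  1.49910887e-03  1.62832927e-01] [-0.48  0.56  0.84  2.02 -0.58  0.81 -0.7 ] [ 0.02010113 -0.00089925  0.00042298] [-0.03856661 -0.60110299 -0.3187613 ]
374 153
78 299 204 342
```

View pics/c3.png

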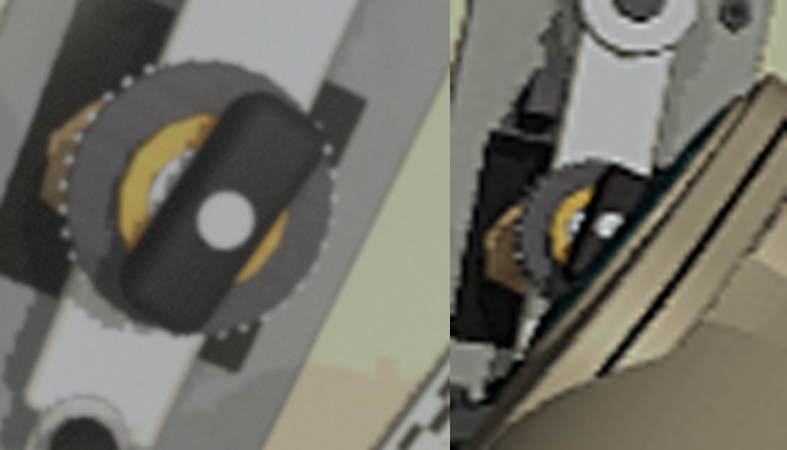

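The crop shows the knob's white centre dot at crop (226,216), which is image (374,150). The knob's long edges run from (157,303) to (295,116), and the arm is closed alongside.

Run:
```python
from h import *
p=camera_params("wrist");s=sensors.read_state()
f=lambda a:(299+a[0]/3,78+a[1]/3)
c=ray(p,f((225,215)),143);print(c, ray(p,f((198,198)),100))
L=[((122,275),(265,92)),((190,330),(325,140)),((157,303),(295,116))]
for a,b in L:
  A,B=ray(p,f(a),143),ray(p,f(b),143);print(np.degrees(np.arctan2(*(B-A)[1::-1])),np.linalg.norm(B-A))
y=s['tool_rot'][2];d=c-s['eef_pos'];print(s['eef_pos'],y,d[:2]@[np.cos(y),np.sin(y)],d[:2]@[np.sin(y),-np.cos(y)])
```

```text
[541.62520428 -85.70722866 143.        ] [541.88633834 -85.48426298 100.        ]
-28.340369049654853 40.87524485202927
-24.478764012467636 41.61401928471729
-26.127724102257947 41.18360488181001
[475.38657788 -67.97943816 203.51876547] 0.16148904639082629 62.52637578855563 28.147513461841324
```

```bash
python3 -m inch '[[[0.8,0.4,0,-7],[1.6,0.7,0,-14],[2.4,1.1,0,-21],[3.2,1.4,0,-28],[4,1.8,0,-35],[4.8,2.1,0,-42],[5.6,2.5,0,-49],[6.25,2.8,0,-56]]]' 4.5;python3 -m inch '[[[0,0,0,-7],[0,0,0,-14],[0,0,0,-21],[0,0,0,-28],[0,0,0,-35],[0,0,0,-42],[0,0,0,-49],[0,0,0,-56]]]';python3 -m inch '[[[0,0,0,-7],[0,0,0,-14],[0,0,0,-21],[0,0,0,-28],[0,0,0,-32],[0,0,0,-32],[0,0,0,-32]]]'
python3 - <<'E'
from h import *
s=sensors.read_state();print(s['qpos'].round(2),np.degrees(s['tool_rot'][2]))
c=np.array([541.7,-85.6]);y=s['tool_rot'][2];d=c-s['eef_pos'][:2];print(s['eef_pos'],d@[np.cos(y),np.sin(y)],d@[np.sin(y),-np.cos(y)])
E
```

```text
clock: 6.72
eef_pos: [542.4, -85.7, 203.4]
tool_rot: [-3.14, 0.0, 1.145]
force: [0.3, 0.2, -0.1]
width: 44.9
gripper_force: 0.0
clock: 7.38
eef_pos: [541.6, -85.6, 203.3]
tool_rot: [-3.14, -0.002, 2.122]
force: [0.2, 0.2, -0.4]
width: 45.0
gripper_force: 0.0
clock: 7.97
eef_pos: [541.7, -85.8, 203.5]
tool_rot: [-3.141, -0.002, 2.674]
force: [-0.4, -0.1, -0.0]
width: 45.4
gripper_force: 0.0
[ 0.04  0.52  0.09  1.83 -0.06  0.79  1.27] 153.20123669464996
[541.74055294 -85.79105343 203.53249901] 0.1223353901964584 0.15224981353335845
```

```bash
python3 -m inch '[[[0,0,3,0],[0,0,6,0],[0,0,8,0],[0,0,8.4,0],[0,0,8.4,0]]]';python3 -c "
from cell import sensors;s=sensors.read_state();print(s['torque'])";python3 -m inch '[[[0,0,0,0],[0,0,0,0],[0,0,0,0],[0,0,0,0],[0,0,0,0],[0,0,0,0]]]' 1;python3 -c "
from cell import sensors;s=sensors.read_state();print(s['torque'],s['tool_rot'])"
```

```text
clock: 8.38
eef_pos: [541.1, -85.6, 118.9]
tool_rot: [-3.14, -0.003, 2.676]
force: [0.9, 0.5, -0.1]
width: 45.1
gripper_force: 0.0
[ 0.01127982 -0.00832829 -0.05153103]
clock: 8.88
eef_pos: [543.7, -85.8, 121.8]
tool_rot: [3.14, 0.003, 2.678]
force: [-0.7, 1.4, 6.9]
width: 16.5
gripper_force: 62.1
[ 0.05179266 -0.06577139  0.02131567] [3.14021133 0.00320894 2.67807553]
```

```bash
cat > t.py <<'E'
from cell import sensors
s=sensors.read_state();print('T',s['torque'][2].round(3),'yaw',s['tool_rot'][2].round(3),s['force'].round(1),s['eef_pos'].round(1),s['clock'].round(2))
E
python3 t.py; for i in 1; do python3 -m inch '[[[0,0,0,3],[0,0,0,3],[0,0,0,3]]]'>/dev/null; python3 t.py;python3 -m inch '[[[0,0,0,3],[0,0,0,3],[0,0,0,3]]]'>/dev/null; python3 t.py;python3 -m inch '[[[0,0,0,3],[0,0,0,3],[0,0,0,3]]]'>/dev/null; python3 t.py;done
```

```text
Traceback (most recent call last):
  File "t.py", line 2, in <module>
    s=sensors.read_state();print('T',s['torque'][2].round(3),'yaw',s['tool_rot'][2].round(3),s['force'].round(1),s['eef_pos'].round(1),s['clock'].round(2))
                                                                                                                                       ^^^^^^^^^^^^^^^^
AttributeError: 'float' object has no attribute 'round'
Traceback (most recent call last):
  File "t.py", line 2, in <module>
    s=sensors.read_state();print('T',s['torque'][2].round(3),'yaw',s['tool_rot'][2].round(3),s['force'].round(1),s['eef_pos'].round(1),s['clock'].round(2))
                                                                                                                                       ^^^^^^^^^^^^^^^^
AttributeError: 'float' object has no attribute 'round'
Traceback (most recent call last):
  File "t.py", line 2, in <module>
    s=sensors.read_state();print('T',s['torque'][2].round(3),'yaw',s['tool_rot'][2].round(3),s['force'].round(1),s['eef_pos'].round(1),s['clock'].round(2))
                                                                                                                                       ^^^^^^^^^^^^^^^^
AttributeError: 'float' object has no attribute 'round'
Traceback (most recent call last):
  File "t.py", line 2, in <module>
    s=sensors.read_state();print('T',s['torque'][2].round(3),'yaw',s['tool_rot'][2].round(3),s['force'].round(1),s['eef_pos'].round(1),s['clock'].round(2))
                                                                                                                                       ^^^^^^^^^^^^^^^^
AttributeError: 'float' object has no attribute 'round'
```

```bash
sed -i "s/s\['clock'\].round(2)/s['clock']/" t.py; python3 t.py; python3 -m inch '[[[0,0,0,2],[0,0,0,2],[0,0,0,2]]]'>/dev/null; python3 t.py
```

```text
T -0.005 yaw 2.521 [-1.5  0.3  7.4] [543.5 -86.1 121.8] 9.6333
T -0.0 yaw 2.486 [0.4 0.2 6.8] [543.5 -86.1 121.8] 9.8833
```

```bash
python3 -m inch '[[[0,0,0,3],[0,0,0,3],[0,0,0,3]]]'>/dev/null; python3 t.py;  python3 -m inch '[[[0,0,0,3],[0,0,0,3],[0,0,0,3]]]'>/dev/null; python3 t.py
```

```text
T -0.009 yaw 2.433 [-0.5 -0.9  7.6] [543.4 -86.2 121.8] 10.1333
T -0.009 yaw 2.381 [-0.6 -0.3  7.1] [543.4 -86.3 121.8] 10.3833
```

```bash
python3 -m inch '[[[0,0,0,3],[0,0,0,3],[0,0,0,3]]]'>/dev/null; python3 t.py
```

```text
T 0.119 yaw 2.329 [ 0.1 -0.2  7.1] [543.3 -86.3 121.8] 10.6333
```

```bash
python3 t.py; python3 -m inch '[[[0,0,0,2],[0,0,0,2],[0,0,0,2]]]'>/dev/null; python3 t.py
```

```text
T 0.119 yaw 2.329 [ 0.1 -0.2  7.1] [543.3 -86.3 121.8] 10.6333
T 0.162 yaw 2.294 [ 0.3 -1.2  7.4] [543.3 -86.3 121.8] 10.8833
```

The thread binds at about 0.16 Nm (wind-up about 0.13), well below the limit. Now I back off.

```bash
python3 -m inch '[[[0,0,0,-5],[0,0,0,-10],[0,0,0,-15],[0,0,0,-20],[0,0,0,-25],[0,0,0,-30],[0,0,0,-35],[0,0,0,-40]]]'>/dev/null; python3 t.py; python3 -m inch '[[[0,0,0,-5],[0,0,0,-10],[0,0,0,-15],[0,0,0,-20],[0,0,0,-20],[0,0,0,-20]]]'>/dev/null; python3 t.py;python3 -m inch '[[[0,0,0,-4],[0,0,0,-4]]]'>/dev/null; python3 t.py;python3 -m inch '[[[0,0,0,-4],[0,0,0,-4]]]'>/dev/null; python3 t.py
```

```text
T -0.081 yaw 2.996 [0.9 1.2 5.8] [543.9 -85.3 121.8] 11.55
T -0.071 yaw -2.942 [0.9 0.8 7.4] [543.7 -85.4 121.8] 12.05
T -0.027 yaw -2.87 [-0.   1.4  7. ] [543.6 -85.4 121.8] 12.2167
T -0.038 yaw -2.8 [0.1 1.5 8. ] [543.6 -85.3 121.8] 12.3833
```

```bash
python3 -m inch '[[[0,0,0,-4],[0,0,0,-4]]]'>/dev/null; python3 t.py;python3 -m inch '[[[0,0,0,-3],[0,0,0,-3],[0,0,0,-3]]]'>/dev/null; python3 t.py
python3 - <<'E'
from h import *
s=get_image("scene");p=camera_params("scene");u,v=proj(p,[[541,-86,107]])[0].astype(int)
a=cv2.resize(s[v-50:v+50,u-60:u+60],(600,500),interpolation=cv2.INTER_CUBIC);cv2.imwrite("pics/c4.png",a)
E
```

```text
T -0.027 yaw -2.73 [0.4 1.5 7.8] [543.5 -85.3 121.8] 12.55
T -0.003 yaw -2.68 [-0.3  1.3  7.5] [543.5 -85.2 121.8] 12.8
```

View pics/c4.png

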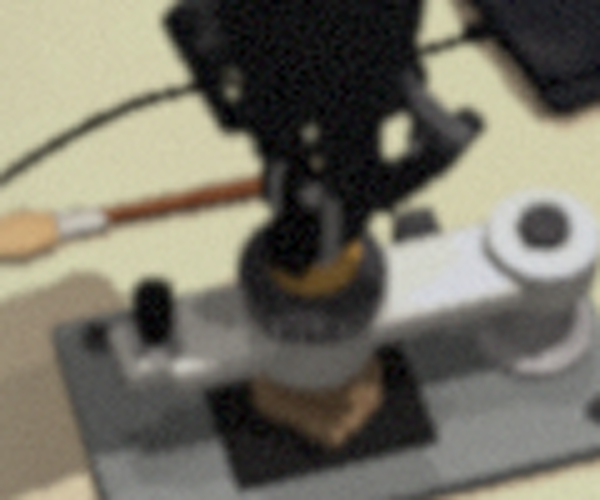

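The arm is closed over the sherd and the collar under the knob looks flat. Back-off torque rose to about 0.08 Nm and then fell to zero, which fits levelling. I run clockwise, checking past the old bind point.

```bash
python3 -m inch '[[[0,0,0,5],[0,0,0,10],[0,0,0,15],[0,0,0,20],[0,0,0,25],[0,0,0,30],[0,0,0,35],[0,0,0,40]]]'>/dev/null; python3 t.py; python3 -m inch '[[[0,0,0,5],[0,0,0,10],[0,0,0,15],[0,0,0,20],[0,0,0,25],[0,0,0,25]]]'>/dev/null; python3 t.py;python3 -m inch '[[[0,0,0,4],[0,0,0,7],[0,0,0,7]]]'>/dev/null; python3 t.py
```

```text
T 0.068 yaw 2.9 [ 0.7 -1.1  6.6] [543.6 -86.5 121.8] 13.5167
T 0.013 yaw 2.464 [-1.1 -1.   8. ] [543.3 -87.  121.8] 14.0167
T -0.013 yaw 2.343 [-0.6 -1.7  7.6] [543.2 -87.  121.8] 14.2667
```

```bash
python3 -m inch '[[[0,0,0,4],[0,0,0,7],[0,0,0,7]]]'>/dev/null; python3 t.py
```

```text
T 0.042 yaw 2.221 [-1.7 -1.3  8.7] [543.1 -87.  121.8] 14.5167
```

```bash
python3 -m inch '[[[0,0,0,5],[0,0,0,10],[0,0,0,15],[0,0,0,20],[0,0,0,25],[0,0,0,30],[0,0,0,35],[0,0,0,40]]]'>/dev/null; python3 t.py; python3 -m inch '[[[0,0,0,5],[0,0,0,10],[0,0,0,15],[0,0,0,20],[0,0,0,25],[0,0,0,25]]]'>/dev/null; python3 t.py;python3 -m inch '[[[0,0,0,4],[0,0,0,4],[0,0,0,4]]]'>/dev/null; python3 t.py
```

```text
T 0.018 yaw 1.521 [-3.8 -1.4  9.5] [542.  -86.9 121.8] 15.1833
T 0.05 yaw 1.085 [-4.7 -0.7 12.6] [541.2 -86.6 121.7] 15.6833
T 0.004 yaw 1.019 [-5.5 -1.2 12. ] [541.1 -86.6 121.7] 15.9333
```

```bash
python3 -m inch '[[[0,0,0,4],[0,0,0,4],[0,0,0,4]]]'>/dev/null; python3 t.py
```

```text
T 0.057 yaw 0.949 [-5.7 -0.2 12.4] [541.  -86.5 121.7] 16.1833
```

```bash
python3 -m inch '[[[0,0,0,4],[0,0,0,4],[0,0,0,4]]]'>/dev/null; python3 t.py
```

```text
T 0.05 yaw 0.879 [-5.2 -0.5 12.8] [540.9 -86.4 121.7] 16.4333
```

```bash
python3 -m inch '[[[0,0,0,4],[0,0,0,4],[0,0,0,4]]]'>/dev/null; python3 t.py
```

```text
T 0.125 yaw 0.81 [-5.6 -0.1 13.3] [540.8 -86.4 121.7] 16.6833
```

```bash
python3 -m inch '[[[0,0,0,4],[0,0,0,4],[0,0,0,4]]]'>/dev/null; python3 t.py
```

```text
T 0.19 yaw 0.741 [-6.5 -0.5 13.9] [540.7 -86.3 121.7] 16.9333
```

```bash
python3 -m inch '[[[0,0,0,3],[0,0,0,3],[0,0,0,3]]]'>/dev/null; python3 t.py
```

```text
T 0.286 yaw 0.689 [-6.5  0.5 13.4] [540.7 -86.2 121.7] 17.1833
```

Torque climbs 1.2 Nm per rad from yaw of about 0.9, so the screw is on its end stop. Peak is about 0.29 Nm (wind-up 0.24). I unwind gently, release and go for the ring.

```bash
python3 -m inch '[[[0,0,0,-4],[0,0,0,-8],[0,0,0,-11],[0,0,0,-11]]]'>/dev/null; python3 t.py; python3 -m inch '[[[0,0,0,0],[0,0,0,0],[0,0,0,0],[0,0,0,0]]]' 5; python3 -m inch '[[[0,0,-2,0],[0,0,-4,0],[0,0,-6,6],[0,0,-8,12],[0,0,-8,18],[0,0,-8,24],[0,0,-8,30],[0,0,-8,34]]]' 8.5
python3 - <<'E'
from h import *
s=sensors.read_state();print(s['qpos'].round(2))
p=camera_params("wrist");im=get_image("wrist");s=sensors.read_state();print(s['eef_pos'],s['tool_rot'])
u,v=proj(p,[[541.7,-85.6,100]])[0].astype(int);print(u,v)
y0=max(v-90,0);cv2.imwrite("pics/c5.png",cv2.resize(im[y0:y0+160,u-100:u+100],(800,640)[:2] if 0 else (750,600),interpolation=cv2.INTER_CUBIC));print(y0,u-100)
E
```

```text
T 0.029 yaw 0.882 [-5.8 -0.3 12.5] [540.9 -86.5 121.7] 17.5167
clock: 17.85
eef_pos: [542.4, -85.6, 120.2]
tool_rot: [-3.142, -0.0, 0.881]
force: [0.3, -0.7, -0.1]
width: 50.2
gripper_force: 0.0
clock: 18.52
eef_pos: [542.3, -85.4, 200.2]
tool_rot: [-3.142, 0.0, 0.283]
force: [-0.1, 0.1, 0.3]
width: 85.1
gripper_force: 0.0
[-0.42  0.67  0.85  1.85 -0.63  0.92 -0.56]
[542.29750259 -85.42071044 199.9989098 ] [3.14144835e+00 5.44995499e-04 2.80920569e-01]
322 236
146 222
```

View pics/c5.png

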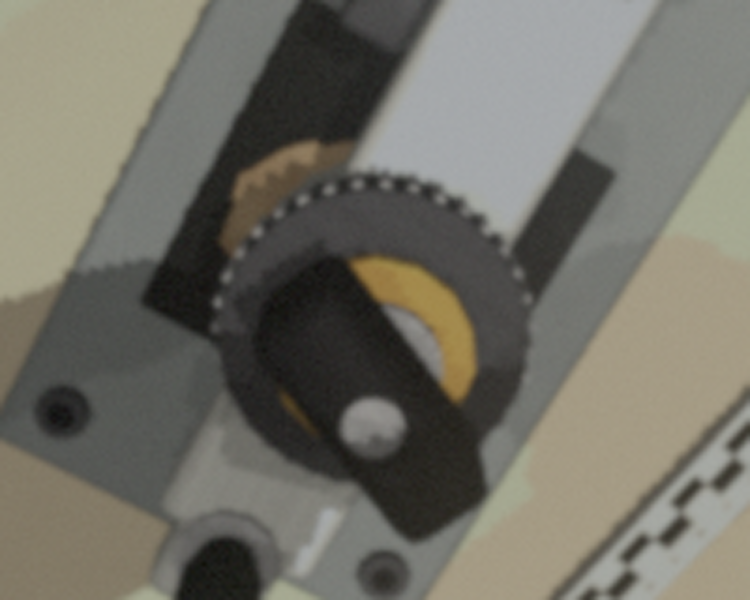

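Ring centred at about (373,325) in the crop, knob inside it, collar level, peg at (218,570) clear of the finger line. I descend onto the ring.

```bash
python3 -m inch '[[[-0.05,0,4,0],[-0.05,0,8,0],[-0.05,0,10,0],[-0.05,0,11.5,0],[-0.05,0,12.1,0],[-0.05,0,12.1,0]]]'; python3 t.py;python3 -m inch '[[[0,0,0,0],[0,0,0,0],[0,0,0,0],[0,0,0,0],[0,0,0,0]]]' 5;python3 t.py
```

```text
clock: 19.07
eef_pos: [541.0, -85.7, 78.0]
tool_rot: [-3.14, 0.002, 0.288]
force: [-0.6, 0.4, 0.7]
width: 84.8
gripper_force: 0.0
T 0.044 yaw 0.288 [-0.6  0.4  0.7] [541.  -85.7  78. ] 19.0667
clock: 19.48
eef_pos: [542.3, -85.6, 81.0]
tool_rot: [-3.141, -0.002, 0.288]
force: [-1.3, 1.1, 6.6]
width: 58.2
gripper_force: 62.8
T 0.067 yaw 0.288 [-1.3  1.1  6.6] [542.3 -85.6  81. ] 19.4833
```

Gripped (58 mm). Now turn clockwise.

```bash
python3 -m inch '[[[0,0,0,5],[0,0,0,10],[0,0,0,15],[0,0,0,20],[0,0,0,25],[0,0,0,30],[0,0,0,35],[0,0,0,40]]]'; python3 t.py;python3 -m inch '[[[0,0,0,3],[0,0,0,3],[0,0,0,3]]]' >/dev/null;python3 t.py
```

```text
clock: 20.15
eef_pos: [542.2, -86.0, 81.0]
tool_rot: [-3.141, -0.002, -0.414]
force: [-2.4, 0.6, 6.1]
width: 57.7
gripper_force: 64.0
T 0.112 yaw -0.414 [-2.4  0.6  6.1] [542.2 -86.   81. ] 20.15
T -0.098 yaw -0.463 [-2.3  1.6  5.8] [542.2 -86.   81. ] 20.4
```

```bash
python3 -m inch '[[[0,0,0,3],[0,0,0,3],[0,0,0,3]]]' >/dev/null;python3 t.py
```

```text
T -0.062 yaw -0.516 [-1.6  0.9  6.1] [542.2 -86.1  81. ] 20.65
```

```bash
python3 -m inch '[[[0,0,0,2],[0,0,0,2],[0,0,0,2]]]' >/dev/null;python3 t.py
```

```text
T 1.486 yaw -0.543 [-2.3  0.7  7.4] [542.4 -85.2  81. ] 20.9
```

The ring hit its end stop hard after 0.83 rad. I ease off, release and retreat.

```bash
python3 -m inch '[[[0,0,0,0],[0,0,0,0],[0,0,0,-1],[0,0,0,-1]]]' >/dev/null;python3 t.py; python3 -m inch '[[[0,0,0,0],[0,0,0,0],[0,0,0,0],[0,0,0,0],[0,0,0,0]]]' 8.5;python3 -m inch '[[[0,0,-2,0],[0,0,-5,0],[0,0,-8,0],[0,0,-11,0],[0,0,-14,0],[-3,0,-16,0],[-5,0,-18,0],[-5,0,-18,0]]]'
python3 - <<'E'
from h import *
im=get_image("wrist");cv2.imwrite("pics/w6.png",im)
E
```

```text
T 0.081 yaw -0.531 [-1.6  2.1  6.9] [542.4 -85.2  81. ] 21.2333
clock: 21.65
eef_pos: [541.9, -86.0, 79.4]
tool_rot: [-3.142, -0.0, -0.533]
force: [-0.2, 0.3, -0.5]
width: 84.7
gripper_force: 0.0
clock: 22.32
eef_pos: [497.1, -59.6, 262.0]
tool_rot: [-3.138, -0.001, -0.534]
force: [0.1, -0.8, -0.2]
width: 85.0
gripper_force: 0.0
```

View pics/w6.png

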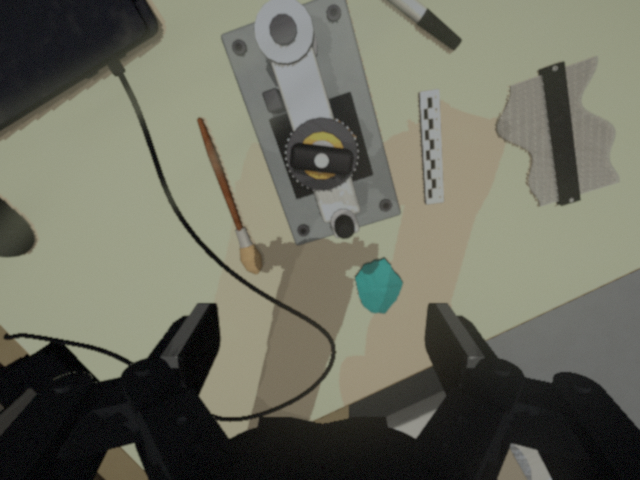

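The final view shows the arm on its stop (pivot (284,30), peg (343,225)), the knob at its home angle at (321,160), the brush and scale bar lying clear with the marker's end in view at top right, and the gripper free. I hand in.

```bash
python3 -c "
from cell import order;print(order.finish_job())"
```

```text
the job is handed in; nothing more can be done
None
```

The job is handed in with no verdict returned; by torque and camera, the arm is on its stop, the collar level, the knob home with peak wind-up about 0.24 rad and the lock ring tight, and the gripper has let go and is clear.

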